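Hang the heat-sink carrier on the drying bar and slide it into the notch

TASK

Of the three heat-sink carriers standing on the bench, take the one whose hook fits the drying bar closely (12 mm thick, with an 18 mm notch); leave the other two carriers and the things around alone. Hook it over the bar on the plain right-hand half (right as seen from the robot), then slide it along the bar to the left, without lifting it off the bar again, until it drops into the notch, and let go so that it hangs there straight and still.

Things in the scene. Friction and masses are not known exactly. Their poses are not given: they have to be found in the camera images.
- stand: fixed drying stand; origin under its base's centre, y along the bar (+y the left half seen from the robot), x away from the robot. Plywood base 70 x 430 x 12 mm; posts 28 x 20 mm at y = -190 and +190, to z 150, cheeks to z 164. On them lies a level steel bar, 12 mm thick in x, 20 mm tall (z 150 to 170), spanning at least y = -200 to +200
- bar_top (a point): middle of the stand at the height of the bar's top edge (z 170 mm), axes as the stand; x = 0 is the bar's middle plane. The one notch in the top edge is 18 mm long in y and 6 mm deep. The bar is set anywhere lengthwise: the notch's centre lies between y = +30 and +100 mm and is not measured; find it by feel or by sight
- carrier_middle: loose heat-sink carrier, one of three alike but for hook size: teal finned block 56 x 50 x 40 mm with an aluminium hook above it, 164 mm tall in all, 0.26 kg, balanced under the slot. Origin: centre of its underside, z up. The hook's mouth opens to +x. Slot 15 mm in x, centred on x = 0; strip 14 mm broad in y. Fits the bar closely and drops into the notch.
- carrier_middle_hook (a point): middle of the underside of carrier_middle's bridge, which rests on the bar; 116 mm above the carrier's origin, axes as the carrier. Hook around it, seen in these axes (mm): bridge z 0 to 6; back leg on the -x side (x -12.5 to -7.5) down to z -64; tip on the +x side (x 7.5 to 12.5) down to z -20; lower arm from the back leg to x 6, top at z -58. The mouth is the gap between tip and lower arm
- carrier_middle_tab (a point): grip point in the tab above carrier_middle's bridge, 151 mm above the carrier's origin, axes as the carrier; tab 16 mm in x, 10 mm in y, from 29 mm below this point to 13 mm above; grip it across y
- carrier_narrow: loose heat-sink carrier, one of three alike but for hook size: teal finned block 56 x 50 x 40 mm with an aluminium hook above it, 164 mm tall in all, 0.26 kg, balanced under the slot. Origin: centre of its underside, z up. The hook's mouth opens to +x. Slot 8 mm in x, centred on x = 0; strip 14 mm broad in y. Too narrow for the bar.
- carrier_wide: loose heat-sink carrier, one of three alike but for hook size: teal finned block 56 x 50 x 40 mm with an aluminium hook above it, 164 mm tall in all, 0.26 kg, balanced under the slot. Origin: centre of its underside, z up. The hook's mouth opens to +x. Slot 26 mm in x, centred on x = 0; strip 24 mm broad in y. Too loose on the bar and too broad for the notch.
- pot: bystander: small red plastic open box 60 mm each way; origin under its centre
- screwdriver: bystander: screwdriver lying on the bench to the left of the stand
- spray_can: bystander: steel can, 54 mm diameter, 130 mm tall; origin under its centre
- tape_measure: bystander: tape measure 65 x 36 x 60 mm; origin under its centre
Mind the look-alikes: they are no part of the job. What is shaped like the carrier_middle but brown or yellow is not meant.

How it is judged (in metres and radians):
On the way:
1. the fitting carrier is hooked over the right-hand half of the bar, its bridge down on the bar's top edge (x of carrier_middle_hook in the frame of bar_top between -0.006 and 0.006 m and y of carrier_middle_hook in the frame of bar_top between -0.18 and -0.02 m and z of carrier_middle_hook in the frame of bar_top between -0.004 and 0.004 m), for 0.2 s.
At the end, for the whole second after the job is handed in: carrier_middle hangs in the notch of the bar's left half, its bridge 3.5 to 9 mm below the bar's top edge and within 6 mm of the bar's middle plane, upright within 0.12 rad, at rest (under 0.03 m/s) and released; the other carriers and the bystanders within 30 mm of where they were (x of carrier_middle_hook in the frame of bar_top between -0.006 and 0.006 m and y of carrier_middle_hook in the frame of bar_top between 0.02 and 0.115 m and z of carrier_middle_hook in the frame of bar_top between -0.009 and -0.0035 m and angle between carrier_middle's own z axis and vertical below 0.12 rad and linear speed of carrier_middle below 0.03 m/s and distance of each of carrier_narrow, carrier_wide, pot, screwdriver, spray_can, tape_measure from where it was at the start of the episode below 0.03 m); the robot touches nothing.
It fails at once if the carrier is lifted off the bar (more than 8 mm) over its left half instead of sliding along it (x of carrier_middle_hook in the frame of bar_top between -0.015 and 0.015 m and y of carrier_middle_hook in the frame of bar_top between 0 and 0.16 m and z of carrier_middle_hook in the frame of bar_top between 0.008 and 0.035 m).
It fails at once if another carrier is moved more than 30 mm (distance of any of carrier_narrow, carrier_wide from where it was at the start of the episode above 0.03 m).
It fails at once if a bystander is moved more than 30 mm (distance of any of pot, screwdriver, spray_can, tape_measure from where it was at the start of the episode above 0.03 m).
It also fails if it takes over 58 s, if anything falls off the work surface, if the arm or the gripper's body presses on something with over 40 N, if the wrist force passes 120 N, or if a joint passes its speed limit or range.

ROBOT

A 6-joint arm with a two-finger parallel gripper is mounted at the origin on the work surface. World frame = base frame: x ahead of the robot, y to its left, z up, the work surface at z = 0. Lengths are in mm, angles in rad, forces in N, time in s.
With the tool pointing down it reaches from about 300 to 775 mm from the base axis. Payload 14.6 kg.
Tool frame: the origin (TCP) lies midway between the tips of the shut fingers; the grasp point (between the pads) lies 19 mm behind it; x points along the fingers, z is the direction in which the jaws open and shut, and the axes are right-handed (so a half turn about x gives the same grasp; the last joint's range is limited). The gripper opens to 85 mm and grips with 20 to 120 N. Pads are 22 mm wide; open, the fingers measure 114 mm over their backs; the gripper's body (76 mm by 85 mm) begins 54 mm behind the grasp point. The pads swing forward as they close: fully open they stand 13 mm farther back than shut.
Start: joints at [1.207, 0.3, 1.521, -0, 1.321, -0.067], TCP at [160.851, 525.943, 231.281] pointing down, gripper open.
Joint ranges: [-3.03, 3.03], [-0.79, 2.21], [0.23, 2.52], [-1.04, 4.18], [0, 3.07], [-2.55, 2.55]. Speed limits (rad/s): [2.22, 2.22, 2.57, 3.14, 3.14, 3.14].

INTERFACE

Orientations are given as [roll, pitch, yaw] about the fixed x, y, z axes, in that order (R = Rz(yaw) Ry(pitch) Rx(roll)).
In Python, from rig import arm gives the robot as it stands.
- The arm moves only by the tool jog_arm, never from a script. Its argument "motion" is a list of rows, each a list of 7 numbers: the shift along the tool's x, y, z in cm, then the turn, a rotation vector about the tool's x, y, z in degrees, then the closure in counts, from 0 (fully open) to 255 (shut). In form: [[dx, dy, dz, ax, ay, az, grip], ...]. A call has exactly 5 rows; each row is the pose to reach, as a shift and turn from the pose commanded when the call began, along the tool's axes at that moment; what a row does not reach only later rows make up. A row lasts 1/12 s, in which the tool goes at most 41.7 mm and 7.16 degrees, less where a joint would pass 70% of its speed; a pose out of reach is approached as far as the arm can. A call with a gripper value outside its range is refused whole. The fingers move at their own pace and stop on an object; "force" is the grip in N (left out, the last holds). Time passes only in rows, so rows that repeat a pose let the fingers close, or fill a call up. It gives the time, the measured TCP pose, the force and the opening at its end, in the units of the state.
- arm.get_state(): the state, without advancing time (a new reading comes with each control period).
- arm.camera(name): name is "scene" or "top" or "wrist"; returns a dict with "image" (480x640x3 uint8, red, green, blue), "mtx" (3x3 intrinsics, pixels), "k1" (the pictures are not rectified: a ray, as slopes to the right and down, at radius r is drawn at 1 + k1 r^2 times it, then the intrinsics apply), "rvec" (rotation vector, rad) and "tvec" (3), from world to camera coordinates, as OpenCV has them; the wrist camera has in their place "T_tool_cam" (4x4, takes a point from camera to tool coordinates, whose origin is the TCP and whose axes are the tool frame's). Camera axes: x right, y down, z forward; pixel columns grow to the right and rows downward; lengths in mm; the calibration is good to about 2 mm. A picture is of the moment at which its call begins: read the wrist's pose just before it. There is no depth.
- arm.finish_job(): hands the job in, once; it reports no verdict.
The state is a dict: "time_s": time; "joint_positions": joint angles; "joint_vel": joint speeds; "joint_torque": joint torques, N m; "tcp_pos": TCP position; "orientation": TCP orientation; "contact_force": force on the tool from outside, world axes, zero at the start; "wrist_torque": the same for the moment, N m; "gripper_width": finger opening in mm.
Only numpy, scipy, OpenCV 4.12 (cv2) and the standard library are available. Lean on these libraries where they do the work, as an engineer would, in place of code of your own. Each camera call takes 0.05 s, during which the arm holds its last target.

## Working session

There is one attempt and no reset: what is moved stays moved. The work goes in short steps, Python scripts to look and compute and a tool call to move; the robot and the scene stay as the last step left them, time stands still between calls to the robot, and variables do not carry over. Pictures are saved under pics/ and viewed, and the job is handed in when it is done.

Besides the shell and the picture viewer there is one more tool, called as name([rows], argument=value, ...), one row to a line, values as JSON. jog_arm: Moves the arm, as the interface text tells. Its arguments: {"type":"object","properties":{"motion":{"type":"array","items":{"type":"array","items":{"type":"number"}}},"force":{"type":"number"}},"required":["motion"]}

```bash
mkdir -p pics; ls; python3 - <<'E'
from rig import arm
import cv2
print(arm.get_state())
for n in ("scene","top"):
    c=arm.camera(n); cv2.imwrite(f"pics/{n}0.png",c["image"][:,:,::-1])
    print(n,{k:v for k,v in c.items() if k!="image"})
c=arm.camera("wrist");cv2.imwrite("pics/wrist0.png",c["image"][:,:,::-1]);print(c["T_tool_cam"],c["mtx"],c["k1"])
E
```

```text
pics
{'time_s': 0.0, 'joint_positions': array([ 1.20737510e+00,  3.00492719e-01,  1.52163357e+00, -9.90913846e-06,
        1.32071182e+00, -6.66315558e-02]), 'joint_vel': array([-3.95324023e-06,  8.77027176e-04, -1.52211409e-03, -1.16834941e-03,
       -1.56975745e-04, -1.38457473e-03]), 'joint_torque': array([ 1.01184611e-03, -5.43503344e+01, -3.61799097e+01, -2.65375348e-05,
        4.00458826e-03,  3.46042350e-05]), 'tcp_pos': array([160.77860749, 525.70692942, 230.6872573 ]), 'orientation': array([ 3.08266719,  1.56955083, -1.926509  ]), 'contact_force': array([ 0.48785086, -0.69700641,  0.07401541]), 'wrist_torque': array([-0.05076632, -0.01609371, -0.01234087]), 'gripper_width': 85.26448591659101}
scene {'mtx': array([[468.17778538,   0.        , 321.73020189],
       [  0.        , 468.17778538, 243.1566526 ],
       [  0.        ,   0.        ,   1.        ]]), 'k1': -0.011826246495371671, 'rvec': array([ 1.56561642,  1.88744332, -0.84487687]), 'tvec': array([  93.86664548, -256.27851182, 1531.88405867])}
top {'mtx': array([[532.681361  ,   0.        , 319.80465057],
       [  0.        , 532.681361  , 229.91443889],
       [  0.        ,   0.        ,   1.        ]]), 'k1': -0.09008242953702669, 'rvec': array([ 2.17828836, -2.15729593,  0.1128234 ]), 'tvec': array([  12.73320625,  557.18424944, 1428.39439811])}
[[ 9.51750392e-04 -2.79030185e-01  9.60281860e-01 -1.43636796e+02]
 [-1.61040485e-04 -9.60282325e-01 -2.79030160e-01  7.14952807e+01]
 [ 9.99999534e-01  1.10922808e-04 -9.58884236e-04 -1.58096483e-02]
 [ 0.00000000e+00  0.00000000e+00  0.00000000e+00  1.00000000e+00]] [[375.16901791   0.         314.69893144]
 [  0.         375.16901791 235.12803179]
 [  0.           0.           1.        ]] -0.054958602005758285
```

View pics/scene0.png

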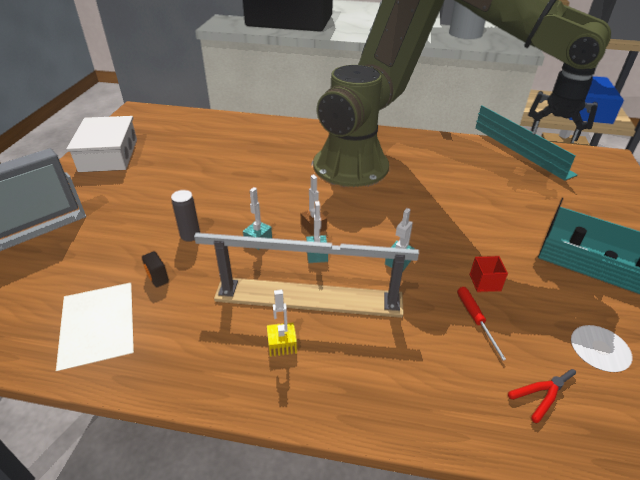

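View pics/top0.png

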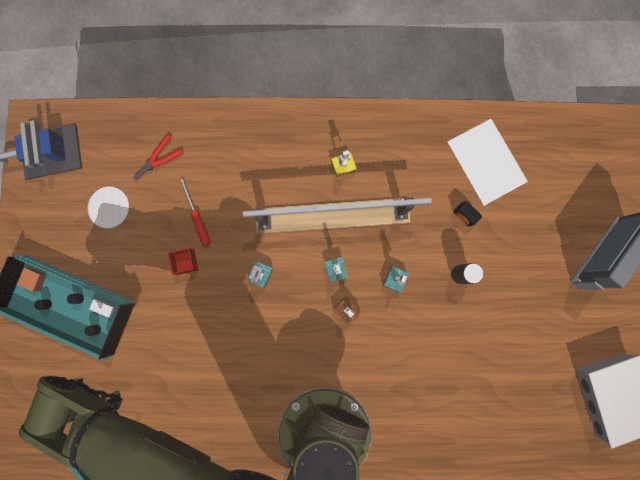

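View pics/wrist0.png

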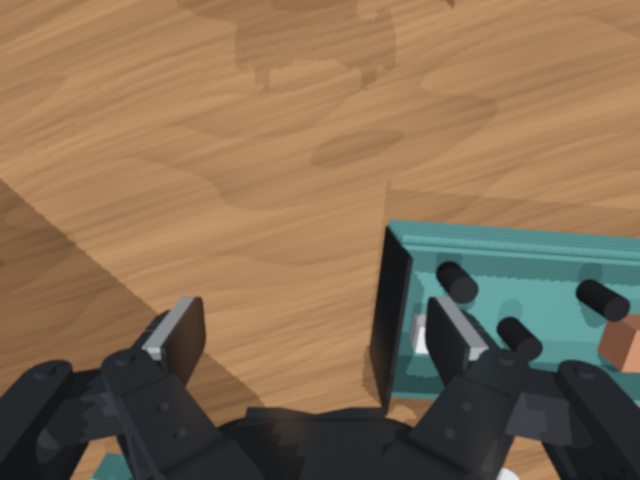

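Candidates seen, with top-view pixels: teal carriers at (260,274), (337,268) and (397,279), brown at (348,310), yellow at (344,162). Next I'll crop each of them closely.

```bash
cat > h.py <<'E'
import numpy as np, cv2
from scipy.spatial.transform import Rotation as Ro
from rig import arm
def D(c): return np.array([c["k1"],0,0,0,0.])
def ray(c,uv,st=None):
    # forward: xd = x*(1+k1 r^2): OpenCV model
    p=cv2.undistortPointsIter(np.array([[uv]],float),c["mtx"],D(c),None,None,(3,50,1e-10))[0,0]
    d=np.array([p[0],p[1],1.])
    if "rvec" in c:
        R=cv2.Rodrigues(np.array(c["rvec"]))[0]; return -R.T@np.array(c["tvec"]), R.T@d
    T=np.array(c["T_tool_cam"]); Rt=Ro.from_euler("xyz",st["orientation"]).as_matrix()
    return Rt@T[:3,3]+np.array(st["tcp_pos"]), Rt@(T[:3,:3]@d)
def onz(c,uv,z,st=None):
    o,d=ray(c,uv,st); return o+d*(z-o[2])/d[2]
def proj(c,P,st=None):
    P=np.atleast_2d(np.array(P,float))
    if "rvec" in c: r,t=np.array(c["rvec"]),np.array(c["tvec"])
    else:
        T=np.array(c["T_tool_cam"]); Rt=Ro.from_euler("xyz",st["orientation"]).as_matrix()
        R=(Rt@T[:3,:3]).T; o=Rt@T[:3,3]+np.array(st["tcp_pos"]); r=cv2.Rodrigues(R)[0]; t=-R@o
    return cv2.projectPoints(P,r,t,c["mtx"],D(c))[0][:,0]
def tri(rs):
    A=np.zeros((3,3));b=np.zeros(3)
    for o,d in rs:
        d=d/np.linalg.norm(d);M=np.eye(3)-np.outer(d,d);A+=M;b+=M@o
    X=np.linalg.solve(A,b); return X,[np.linalg.norm(np.cross(X-o,d/np.linalg.norm(d))) for o,d in rs]
E
python3 - <<'E'
import cv2
s=cv2.imread("pics/scene0.png");t=cv2.imread("pics/top0.png")
cv2.imwrite("pics/sc1.png",cv2.resize(s[170:320,185:425],None,fx=3.33,fy=3.33,interpolation=cv2.INTER_CUBIC))
cv2.imwrite("pics/tc1.png",cv2.resize(t[190:330,235:435],None,fx=4,fy=4,interpolation=cv2.INTER_CUBIC))
E
```

```text
(no output)
```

View pics/sc1.png

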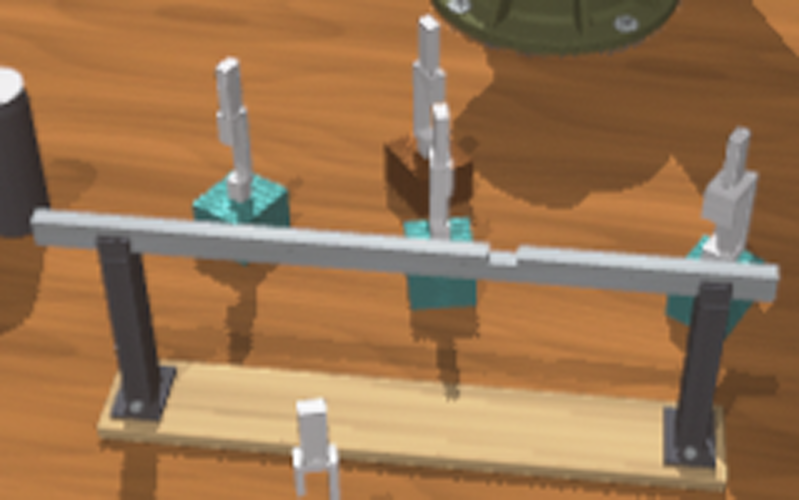

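View pics/tc1.png

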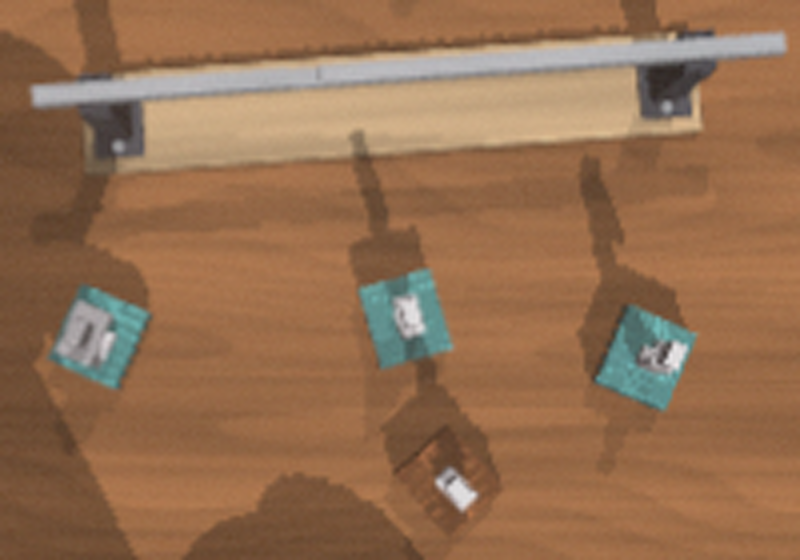

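```bash
python3 - <<'E'
from h import *
c=arm.camera("top");im=c["image"];hsv=cv2.cvtColor(im,cv2.COLOR_RGB2HSV)
def rep(n,uv):
    print(n,np.round(onz(c,uv,40)[:2],1))
m=((hsv[...,0]>80)&(hsv[...,0]<98)&(hsv[...,1]>90)).astype(np.uint8)*255
m=cv2.morphologyEx(m,cv2.MORPH_CLOSE,np.ones((7,7)))
for ct in cv2.findContours(m,cv2.RETR_EXTERNAL,cv2.CHAIN_APPROX_NONE)[0]:
    if 200<cv2.contourArea(ct)<1500:
        P=np.array([onz(c,p[0],40)[:2] for p in ct],np.float32)
        r=cv2.minAreaRect(P); print(cv2.boundingRect(ct),cv2.contourArea(ct),r)
m2=((hsv[...,1]<60)&(hsv[...,2]>110)).astype(np.uint8)*255
for ct in cv2.findContours(m2,cv2.RETR_EXTERNAL,cv2.CHAIN_APPROX_NONE)[0]:
    x,y,w,h=cv2.boundingRect(ct)
    if 230<x<450 and 190<y<330 and w*h>20: print((x,y,w,h),np.round(onz(c,(x+w/2,y+h/2),164)[:2]))
# bar ends at pixel (243,214)-(431,201)
for uv in [(243.5,214.5),(431,201),(315,208.3)]: print("bar",onz(c,uv,170))
# base corners
for uv in [(235+88/4,190+168/4),(235+700/4,190+128/4)]: print("base", onz(c,uv,12))
E
```

```text
(344, 307, 10, 11) [340. -55.]
(394, 275, 14, 9) [ 422. -183.]
(247, 265, 18, 17) [433. 174.]
(333, 263, 9, 12) [447. -26.]
(325, 260, 8, 3) [465.  -5.]
(335, 257, 8, 3) [472. -30.]
(243, 198, 189, 19) [600. -26.]
bar [578.92950331 207.79647365 170.        ]
bar [ 617.51738803 -258.66996529  170.        ]
bar [596.0959913   30.47303563 170.        ]
base [551.31950834 192.0725157   12.        ]
base [ 583.36975128 -232.37423779   12.        ]
```

```bash
python3 - <<'E'
from h import *
c=arm.camera("top");im=c["image"];hsv=cv2.cvtColor(im,cv2.COLOR_RGB2HSV)
print(hsv[282,330],hsv[280,270],hsv[285,392])
m=((hsv[...,0]>70)&(hsv[...,0]<100)&(hsv[...,1]>60)).astype(np.uint8)*255
m[:250]=0;m[300:]=0;m[:,:240]=0;m[:,420:]=0
m=cv2.morphologyEx(m,cv2.MORPH_CLOSE,np.ones((9,9)))
for ct in cv2.findContours(m,cv2.RETR_EXTERNAL,cv2.CHAIN_APPROX_NONE)[0]:
    if cv2.contourArea(ct)<100: continue
    P=np.array([onz(c,p[0],40)[:2] for p in ct],np.float32)
    print(cv2.boundingRect(ct),cv2.contourArea(ct),cv2.minAreaRect(P))
E
```

```text
[ 14  80 127] [ 13 134 148] [ 88  90 156]
(384, 267, 25, 25) 336.5 ((424.90093994140625, -188.9742431640625), (49.891422271728516, 55.70900344848633), 67.27295684814453)
(248, 262, 24, 25) 141.0 ((435.6018981933594, 178.89273071289062), (48.04502487182617, 54.73811340332031), 68.66859436035156)
(325, 258, 23, 23) 309.5 ((450.0519104003906, -26.079544067382812), (52.88572311401367, 47.790504455566406), 16.478763580322266)
```

```bash
cat >> h.py <<'E'
def delta(p,rpy_or_R,st=None):
    """tool-frame shift (cm) and rotvec (deg) from commanded~measured pose"""
    st=st or arm.get_state()
    R0=Ro.from_euler("xyz",st["orientation"]); R1=rpy_or_R
    s=R0.inv().apply(np.array(p)-st["tcp_pos"])/10
    return np.round(s,2),np.round(np.degrees((R0.inv()*R1).as_rotvec()),2)
def down(zaxis_yaw):
    "tool x down, tool z horizontal at world angle (rad)"
    z=np.array([np.cos(zaxis_yaw),np.sin(zaxis_yaw),0]);x=np.array([0,0,-1.]);y=np.cross(z,x)
    return Ro.from_matrix(np.array([x,y,z]).T)
E
python3 - <<'E'
from h import *
st=arm.get_state();print(np.round(Ro.from_euler("xyz",st["orientation"]).as_matrix(),2))
for a in (-90,90): print(a,np.round(down(np.radians(a)).as_matrix(),1).tolist(), delta([380,-100,300],down(np.radians(a))))
E
```

```text
[[-0.   -0.96  0.29]
 [-0.    0.29  0.96]
 [-1.    0.   -0.  ]]
-90 [[0.0, 1.0, 0.0], [0.0, 0.0, -1.0], [-1.0, 0.0, 0.0]] (array([ -6.87, -39.26, -53.44]), array([ 1.63e+02, -1.00e-02,  4.00e-02]))
90 [[0.0, -1.0, 0.0], [0.0, 0.0, 1.0], [-1.0, 0.0, 0.0]] (array([ -6.87, -39.26, -53.44]), array([-1.7e+01, -3.0e-02, -1.0e-02]))
```

jog_arm([
  [-1.5, -2, -3, -3, 0, 0, 0],
  [-3, -4.2, -5.8, -6, 0, 0, 0],
  [-4.5, -6.4, -8.8, -9, 0, 0, 0],
  [-6, -8.6, -11.8, -12, 0, 0, 0],
  [-7, -11, -15, -15, 0, 0, 0],
])

```text
time_s: 0.67
tcp_pos: [222.3, 349.0, 302.4]
orientation: [-0.639, 1.57, 0.9]
contact_force: [1.7, -0.8, 0.7]
gripper_width: 85.0
```

jog_arm([
  [0, -1, -4, -2, 0, 0, 0],
  [0, -2, -8, -2, 0, 0, 0],
  [0, -3, -12, -2, 0, 0, 0],
  [0, -4, -16, -2, 0, 0, 0],
  [0, -5, -20, -2, 0, 0, 0],
])

```text
time_s: 1.08
tcp_pos: [264.7, 147.0, 301.4]
orientation: [-1.262, 1.57, 0.309]
contact_force: [2.0, 0.1, -0.7]
gripper_width: 85.4
```

```bash
python3 - <<'E'
from h import *
st=arm.get_state();print(st["time_s"],st["tcp_pos"],delta([360,-100,300],down(np.pi/2)))
E
```

```text
1.0833 [264.68866871 146.98960639 301.38022684] (array([  0.14,  -9.51, -24.71]), array([0.05, 0.02, 0.05]))
```

jog_arm([
  [0, -2, -4, 0, 0, 0, 0],
  [0, -4, -8, 0, 0, 0, 0],
  [0, -5, -12, 0, 0, 0, 0],
  [0, -6, -15, 0, 0, 0, 0],
  [0, -6.5, -18, 0, 0, 0, 0],
])

```text
time_s: 1.5
tcp_pos: [330.5, -34.0, 301.4]
orientation: [-2.071, 1.57, -0.502]
contact_force: [0.2, 0.7, -0.6]
gripper_width: 85.4
```

```bash
python3 - <<'E'
from h import *
st=arm.get_state();print(st["time_s"],st["tcp_pos"])
c=arm.camera("wrist");cv2.imwrite("pics/w1.png",c["image"][:,:,::-1])
E
```

```text
1.5 [330.45892486 -34.02793305 301.35928502]
```

View pics/w1.png

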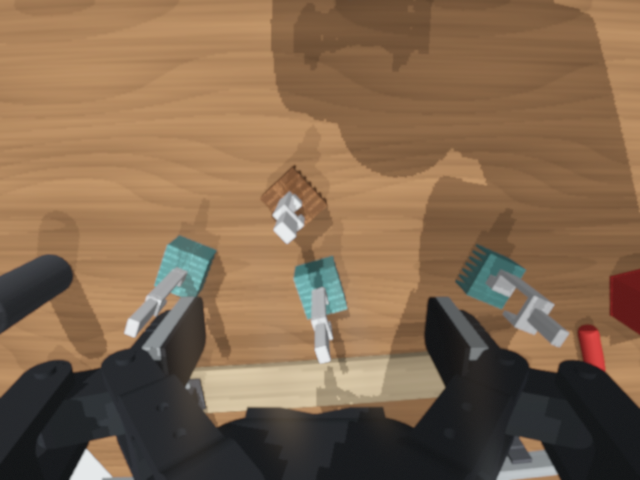

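```bash
python3 - <<'E'
import cv2
t=cv2.imread("pics/w1.png")
cv2.imwrite("pics/w1c.png",cv2.resize(t[230:370,110:370],None,fx=3,fy=3,interpolation=cv2.INTER_CUBIC))
E
```

```text
(no output)
```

View pics/w1c.png

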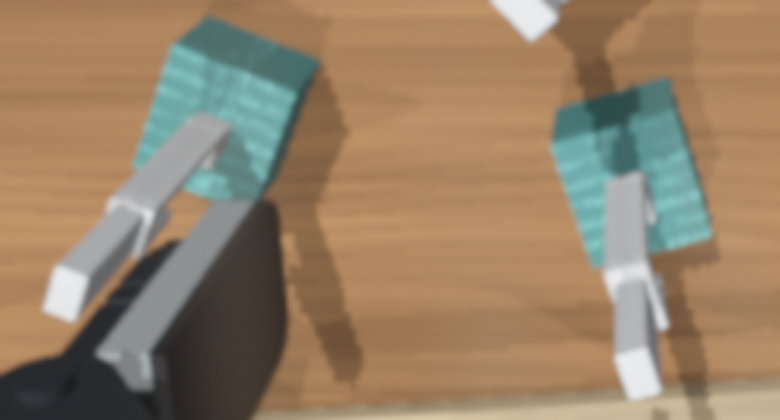

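jog_arm([
  [0, -3.5, -2, 0, 0, 0, 0],
  [0, -7, -4, 0, 0, 0, 0],
  [0, -10.5, -6, 0, 0, 0, 0],
  [0, -14, -7.4, 0, 0, 0, 0],
  [0, -17, -7.4, 0, 0, 0, 0],
])

```text
time_s: 1.97
tcp_pos: [501.9, -107.4, 300.6]
orientation: [1.835, 1.57, -2.88]
contact_force: [-0.5, 0.5, 0.4]
gripper_width: 85.5
```

```bash
python3 - <<'E'
from h import *
st=arm.get_state();print(st["time_s"],st["tcp_pos"])
c=arm.camera("wrist");im=c["image"][:,:,::-1];cv2.imwrite("pics/w2.png",im)
st=arm.get_state();print(st["time_s"],st["tcp_pos"],st["joint_vel"])
cv2.imwrite("pics/w2c.png",cv2.resize(im[40:240,180:460],None,fx=2.8,fy=2.8,interpolation=cv2.INTER_CUBIC))
E
```

```text
1.9667 [ 501.87853148 -107.44325518  300.55763223]
2.0167 [ 504.91079725 -106.36458641  299.34876072] [ 0.0038028  -0.08712349  0.1184465   0.00012201 -0.01302614 -0.02321827]
```

View pics/w2.png

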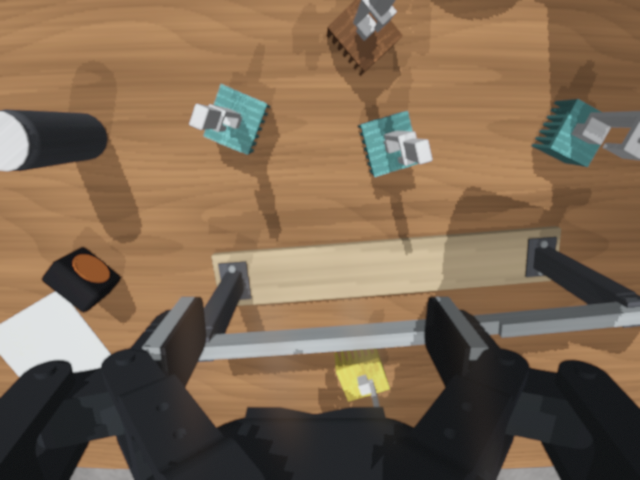

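View pics/w2c.png

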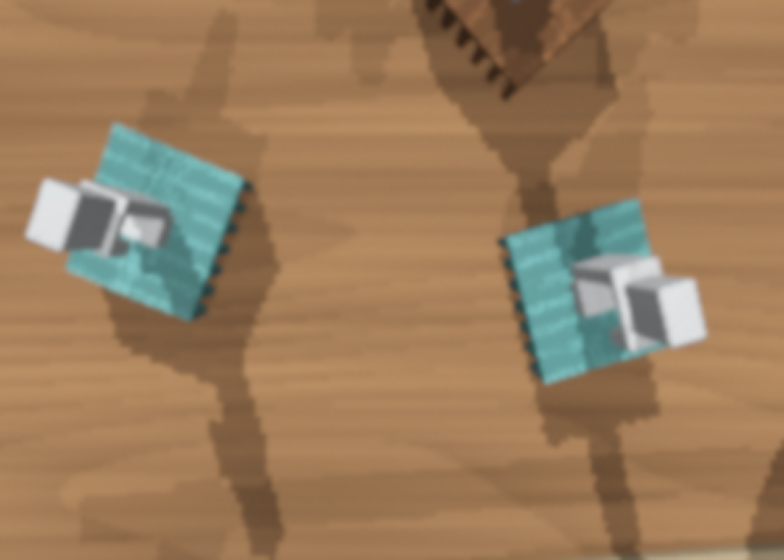

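jog_arm([
  [2, 0, 1, 0, 0, 0, 0],
  [4, 0, 2, 0, 0, 0, 0],
  [7, 0, 3, 0, 0, 0, 0],
  [9, 0, 4, 0, 0, 0, 0],
  [9, 0, 4, 0, 0, 0, 0],
])

```text
time_s: 2.43
tcp_pos: [498.5, -63.7, 207.5]
orientation: [1.34, 1.564, 2.912]
contact_force: [-1.0, 0.4, -0.5]
gripper_width: 85.0
```

```bash
python3 - <<'E'
from h import *
st=arm.get_state();print(st["time_s"],st["tcp_pos"])
c=arm.camera("wrist");im=c["image"][:,:,::-1];cv2.imwrite("pics/w3.png",im)
E
```

```text
2.4333 [498.49744647 -63.70478903 207.47615849]
```

View pics/w3.png

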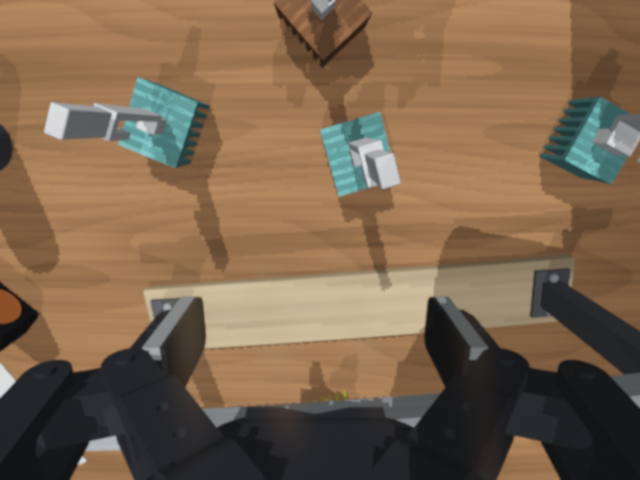

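```bash
python3 - <<'E'
import cv2
t=cv2.imread("pics/w3.png")
a=cv2.resize(t[70:180,30:220],None,fx=4.2,fy=4.2,interpolation=cv2.INTER_CUBIC)
cv2.imwrite("pics/w3a.png",a)
cv2.imwrite("pics/w3b.png",cv2.resize(t[100:210,300:420],None,fx=5,fy=5,interpolation=cv2.INTER_CUBIC))
E
```

```text
(no output)
```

View pics/w3a.png

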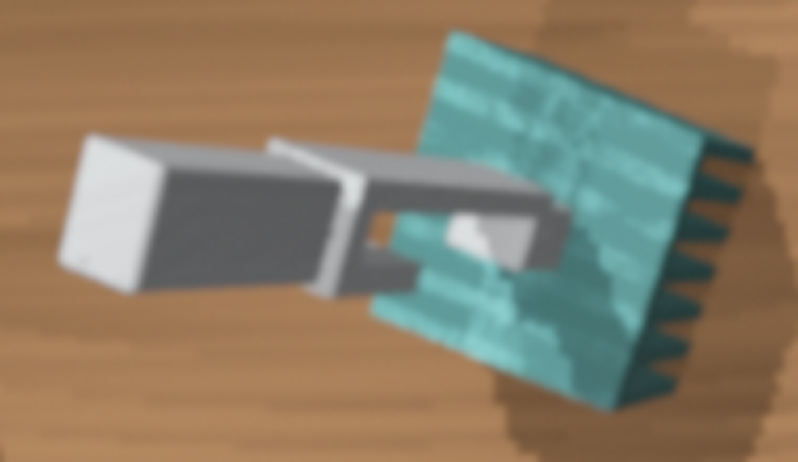

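View pics/w3b.png

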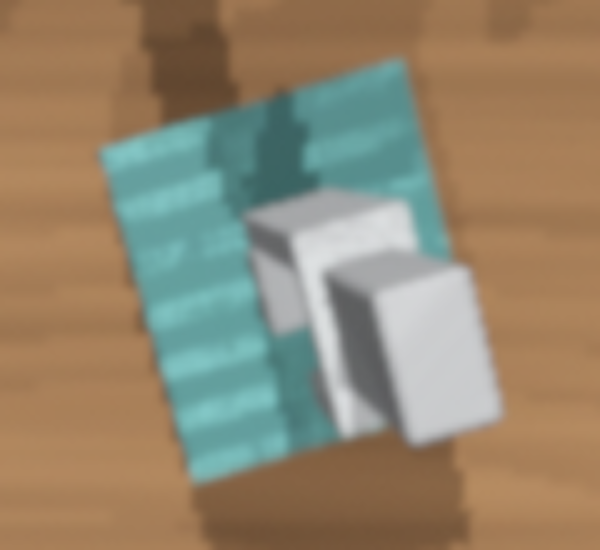

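Of the three teal carriers, the left one (top 260,274) is wide. The right one (397,279) has a bridge only about 19 mm long, so it is narrow. The centre one (337,268) has a bridge about 1.6 times the tab length, or 25 mm, so it's the middle carrier, with its mouth facing away from the robot. I'll measure it now.

```bash
python3 - <<'E'
from h import *
st=arm.get_state();print(st["time_s"],st["tcp_pos"])
c=arm.camera("wrist");im=c["image"][:,:,::-1];cv2.imwrite("pics/w4.png",im)
cr=cv2.resize(im[100:210,300:420],None,fx=5,fy=5,interpolation=cv2.INTER_CUBIC);cv2.imwrite("pics/w4b.png",cr)
f=lambda p:(np.array(p)+.5)/5-.5+[300,100]
def st_(pts,z): return np.array([onz(c,f(p),z,st)[:2] for p in pts])
# using w3 picks adjusted only if same picture
d=cv2.imread("pics/w3.png").astype(int)-im; print(abs(d).max())
E
```

```text
2.4833 [499.42181542 -64.6083438  210.13090886]
139
```

View pics/w4b.png

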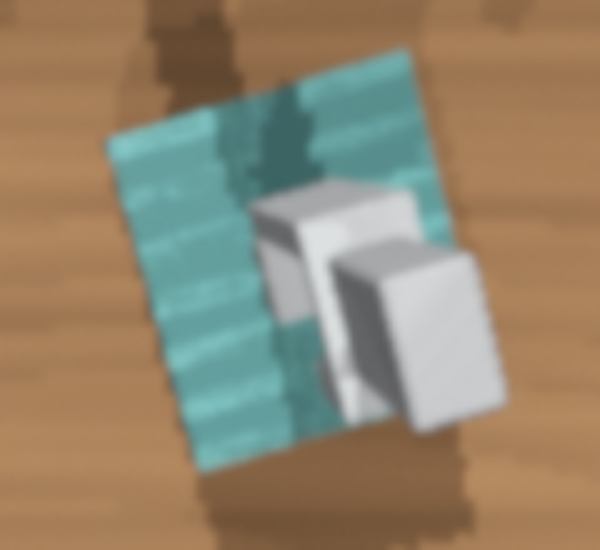

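```bash
python3 - <<'E'
from h import *
st=arm.get_state();print(st["time_s"],st["tcp_pos"],st["orientation"])
c=arm.camera("wrist")
st4=dict(st); st4["tcp_pos"]=np.array([499.42181542,-64.6083438,210.13090886]); 
f=lambda p:(np.array(p)+.5)/5-.5+[300,100]
g=lambda pts,z:np.array([onz(c,f(p),z,st4)[:2] for p in pts])
tab=g([(380,282),(472,253),(508,402),(415,432)],164);print(tab.round(1),tab.mean(0))
blk=g([(107,143),(408,50),(202,470)],40);print(blk.round(1),"ctr",(blk[1]+blk[2])/2)
for a,b in((0,1),(0,2)): v=blk[b]-blk[a];print(np.linalg.norm(v),np.degrees(np.arctan2(v[1],v[0])))
v=(tab[3]+tab[2]-tab[0]-tab[1])/2;w=(tab[1]+tab[2]-tab[0]-tab[3])/2
print(np.linalg.norm(v),np.degrees(np.arctan2(v[1],v[0])),np.linalg.norm(w),np.degrees(np.arctan2(w[1],w[0])))
# bar from w2? scene+top triangulation
t=arm.camera("top");s=arm.camera("scene")
ti=t["image"][:,:,::-1]; si=s["image"][:,:,::-1]
cv2.imwrite("pics/t4.png",cv2.resize(ti[185:235,230:440],None,fx=3.8,fy=3.8,interpolation=cv2.INTER_CUBIC))
cv2.imwrite("pics/s4.png",cv2.resize(si[220:320,185:425],None,fx=3.33,fy=3.33,interpolation=cv2.INTER_CUBIC))
E
```

```text
2.5333 [500.20821722 -65.27729763 211.85347095] [ 1.73278139  1.57046809 -2.97895386]
[[442.  -34.3]
 [439.1 -25.3]
 [453.9 -20.8]
 [457.  -30.1]] [447.9697726  -27.62439958]
[[429.  -59.7]
 [414.4 -11.6]
 [482.4 -43.4]] ctr [448.43605343 -27.49820794]
50.24497037809558 106.90317254928978
55.83393396711791 16.976881119577016
15.532721120267441 16.261729708748724 9.658472897778577 108.02573704257239
```

View pics/s4.png

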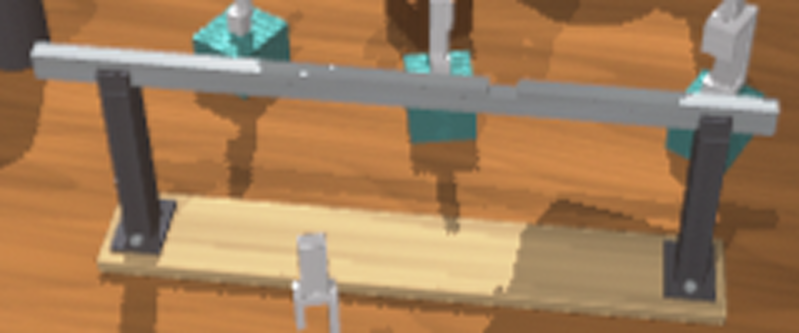

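View pics/t4.png

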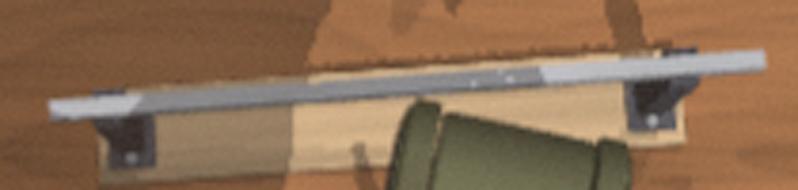

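```bash
python3 - <<'E'
from h import *
t=arm.camera("top");s=arm.camera("scene")
for c in(t,s): print(ray(c,(320,240))[0].round(0))
im=cv2.imread("pics/top0.png")
cv2.imwrite("pics/t5a.png",cv2.resize(im[195:235,238:338],None,fx=8,fy=8,interpolation=cv2.INTER_CUBIC))
cv2.imwrite("pics/t5b.png",cv2.resize(im[190:230,338:438],None,fx=8,fy=8,interpolation=cv2.INTER_CUBIC))
E
```

```text
[ 405.   17. 1479.]
[1321.  132.  812.]
```

View pics/t5a.png

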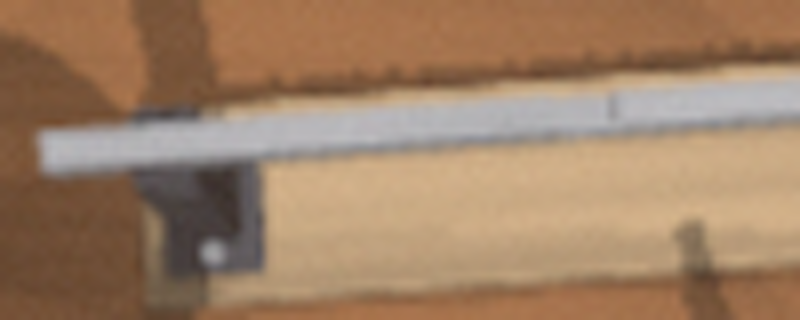

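View pics/t5b.png

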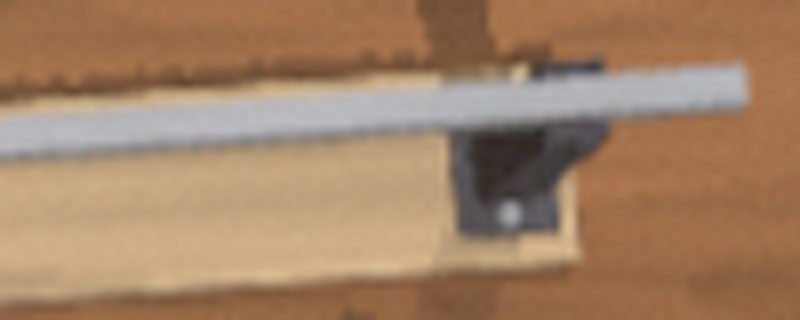

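```bash
python3 - <<'E'
from h import *
t=arm.camera("top");s=arm.camera("scene")
f=lambda p,o:(np.array(p)+.5)/8-.5+np.array(o)
A=onz(t,f((40,133),(238,195)),170);B=onz(t,f((745,64),(338,190)),170)
u=(A-B)/np.linalg.norm(A-B);yaw=np.arctan2(-u[0],u[1]);n=np.array([np.cos(yaw),np.sin(yaw),0])
print("far edge",A,B,np.linalg.norm(A-B),np.degrees(yaw))
A2=onz(t,f((45,173),(238,195)),170);B2=onz(t,f((747,106),(338,190)),170);print("near",A2,B2,(A-A2)@n,(B-B2)@n)
# base near corners at z=12 (top)
C=onz(t,f((147,305),(238,195)),12);Dd=onz(t,f((580,262),(338,190)),12)
print("base near",C,Dd,np.linalg.norm(C-Dd))
yb=np.arctan2(-(C-Dd)[0],(C-Dd)[1]);print(np.degrees(yb))
mid=(C+Dd)/2+n*35;print("stand origin",mid)
barmid=A-6*n; print("bar plane offset at stand y:", (barmid-mid)@n)
fs=lambda p:(np.array(p)+.5)/3.33-.5+np.array([185,170])
for nm,p in [("notchR",(490,247)),("notchL",(517,250)),("endR",(35,210)),("endL",(777,268))]:
    P=onz(s,fs(p),170);print(nm,P,"stand x,y",(P-mid)@n,(P-mid)@u)
P=onz(t,f((613,105),(238,195)),170);print("seam top",(P-mid)@n,(P-mid)@u)
# scene base front corners
for p in [(98,442),(722,487)]:
    P=onz(s,fs(p),0);print("sbase",(P-mid)@n,(P-mid)@u)
E
```

```text
far edge [587.20655381 210.34472872 170.        ] [ 626.19325527 -258.00777244  170.        ] 469.97236964719156 4.758457186983688
near [574.69988664 208.46790172 170.        ] [ 612.9414672  -258.44823244  170.        ] 12.619252805297428 13.242651210306587
base near [549.37684218 194.98126072  12.        ] [ 582.49659688 -232.54150968   12.        ] 428.80372825330636
4.429798242155412
stand origin [600.81608393 -15.87668879  12.        ]
bar plane offset at stand y: -0.7963549488614946
notchR [592.48207445  30.75126589 170.        ] stand x,y -4.437248168392446 47.15859095692391
notchL [592.00754902  47.77299702 170.        ] stand x,y -3.498095130964541 64.16101715288731
endR [ 613.67601038 -260.79699679  170.        ] stand x,y -7.501837214806837 -245.14293262799208
endL [577.36887933 208.4094963  170.        ] stand x,y -4.760659400282454 225.4582008893814
seam top 0.81996935452624 48.48110111785281
sbase 35.303517592756855 -215.97865027777505
sbase 28.98885161798599 211.93265922456575
```

```bash
python3 - <<'E'
from h import *
st=arm.get_state();print(st["time_s"],st["tcp_pos"]);print(delta([448.2,-27.5,190],down(np.radians(106.9)),st))
E
```

```text
2.8833 [500.31033782 -65.65090006 211.97179693]
(array([2.19, 5.22, 3.81]), array([-16.93,  -0.02,   0.06]))
```

jog_arm([
  [0, 1.5, 1, -5, 0, 0, 0],
  [0.5, 3, 2, -10, 0, 0, 0],
  [1, 4.5, 3.2, -15, 0, 0, 0],
  [2, 5.2, 3.8, -17, 0, 0, 0],
  [2.2, 5.2, 3.8, -17, 0, 0, 0],
])

```text
time_s: 3.3
tcp_pos: [446.9, -26.6, 188.7]
orientation: [1.031, 1.57, 2.901]
contact_force: [-0.5, 0.9, -0.2]
gripper_width: 85.4
```

jog_arm([
  [0, 0, 0, 0, 0, 0, 0],
  [0, 0, 0, 0, 0, 0, 0],
  [0, 0, 0, 0, 0, 0, 0],
  [0, 0, 0, 0, 0, 0, 0],
  [0, 0, 0, 0, 0, 0, 0],
])

```text
time_s: 3.72
tcp_pos: [448.4, -27.6, 189.5]
orientation: [-2.124, 1.571, -0.257]
contact_force: [0.3, -0.2, -0.3]
gripper_width: 85.7
```

```bash
python3 - <<'E'
from h import *
st=arm.get_state();print(st["time_s"],st["tcp_pos"]);print(delta([448.2,-27.5,132],down(np.radians(106.9)),st))
c=arm.camera("wrist");cv2.imwrite("pics/w5.png",c["image"][:,:,::-1])
print(proj(c,[[448.2,-27.5,164]],st))
E
```

```text
3.7167 [448.43740283 -27.58888716 189.47058204]
(array([5.75, 0.02, 0.02]), array([ 0.05, -0.01,  0.01]))
[[314.65680561 278.89478442]]
```

View pics/w5.png

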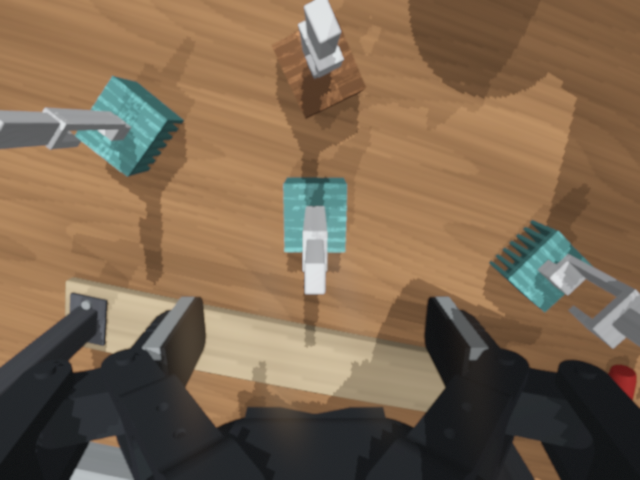

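The tab top sits at (315,279), exactly where the measurement predicted, between the jaws. I'll go down and grip.

jog_arm([
  [1.5, 0, 0, 0, 0, 0, 0],
  [3, 0, 0, 0, 0, 0, 0],
  [4.5, 0, 0, 0, 0, 0, 0],
  [5.7, 0, 0, 0, 0, 0, 0],
  [5.7, 0, 0, 0, 0, 0, 0],
])

```text
time_s: 4.18
tcp_pos: [447.2, -27.3, 130.4]
orientation: [1.134, 1.567, 3.001]
contact_force: [-0.6, -0.5, 0.1]
gripper_width: 85.4
```

jog_arm([
  [0, 0, 0, 0, 0, 0, 120],
  [0, 0, 0, 0, 0, 0, 200],
  [0, 0, 0, 0, 0, 0, 255],
  [0, 0, 0, 0, 0, 0, 255],
  [0, 0, 0, 0, 0, 0, 255],
], force=60)

```text
time_s: 4.6
tcp_pos: [448.3, -27.3, 132.8]
orientation: [-2.019, 1.57, -0.152]
contact_force: [-0.3, -0.1, -0.5]
gripper_width: 25.6
```

jog_arm([
  [0, 0, 0, 0, 0, 0, 255],
  [0, 0, 0, 0, 0, 0, 255],
  [0, 0, 0, 0, 0, 0, 255],
  [0, 0, 0, 0, 0, 0, 255],
  [0, 0, 0, 0, 0, 0, 255],
])

```text
time_s: 5.02
tcp_pos: [448.4, -27.4, 132.7]
orientation: [-2.138, 1.57, -0.27]
contact_force: [0.4, -0.1, 5.2]
gripper_width: 9.0
```

```bash
cat >> h.py <<'E'
YAW=np.radians(4.7); MID=np.array([600.4,-15.9]); N=np.array([np.cos(YAW),np.sin(YAW)]);U=np.array([-np.sin(YAW),np.cos(YAW)])
def W(x,y): return MID+N*x+U*y
def S(p): d=np.array(p[:2])-MID; return np.array([d@N,d@U])
E
python3 - <<'E'
from h import *
st=arm.get_state()
p=W(-60,-90);print(p,delta([*p,217],down(YAW+np.pi/2),st))
E
```

```text
[ 547.97622257 -110.51367533] (array([ -8.42,  -7.1 , -10.86]), array([12.29, -0.02,  0.04]))
```

jog_arm([
  [-1, 0, 0, 0, 0, 0, 255],
  [-2.5, 0, 0, 0, 0, 0, 255],
  [-4.5, 0, 0, 0, 0, 0, 255],
  [-6.5, 0, 0, 0, 0, 0, 255],
  [-8.4, 0, 0, 0, 0, 0, 255],
])

```text
time_s: 5.43
tcp_pos: [447.7, -27.2, 217.5]
orientation: [0.957, 1.57, 2.825]
contact_force: [-0.5, -1.0, -2.2]
gripper_width: 8.7
```

jog_arm([
  [0, -1, -2, 2, 0, 0, 255],
  [0, -2.5, -4, 5, 0, 0, 255],
  [0, -4, -6.5, 8, 0, 0, 255],
  [0, -5.5, -8.5, 11, 0, 0, 255],
  [0, -7.1, -10.9, 12.2, 0, 0, 255],
])

```text
time_s: 5.85
tcp_pos: [548.3, -111.3, 216.5]
orientation: [1.006, 1.57, 2.658]
contact_force: [-0.5, 0.8, -1.2]
gripper_width: 9.5
```

jog_arm([
  [0, 0, 0, 0, 0, 0, 255],
  [0, 0, 0, 0, 0, 0, 255],
  [0, 0, 0, 0, 0, 0, 255],
  [0, 0, 0, 0, 0, 0, 255],
  [0, 0, 0, 0, 0, 0, 255],
])

```text
time_s: 6.27
tcp_pos: [547.5, -110.2, 216.7]
orientation: [-1.594, 1.571, 0.061]
contact_force: [-0.2, -0.7, -2.4]
gripper_width: 9.0
```

```bash
python3 - <<'E'
from h import *
st=arm.get_state();print(st["time_s"],st["tcp_pos"],S(st["tcp_pos"]),delta([*W(-60,-90),217],down(YAW+np.pi/2),st),st["contact_force"])
c=arm.camera("wrist");cv2.imwrite("pics/w6.png",c["image"][:,:,::-1])
s=arm.camera("scene");cv2.imwrite("pics/s6.png",s["image"][:,:,::-1])
cv2.imwrite("pics/s6.png",cv2.resize(s["image"][150:320,185:425,::-1],None,fx=3.33,fy=3.33,interpolation=cv2.INTER_CUBIC))
E
```

```text
6.2667 [ 547.49195263 -110.24995043  216.65206595] [-60.4610323  -89.69748155] (array([-0.03, -0.05, -0.03]), array([ 0.14, -0.  ,  0.01])) [-0.23951926 -0.66754117 -2.40339066]
```

View pics/w6.png

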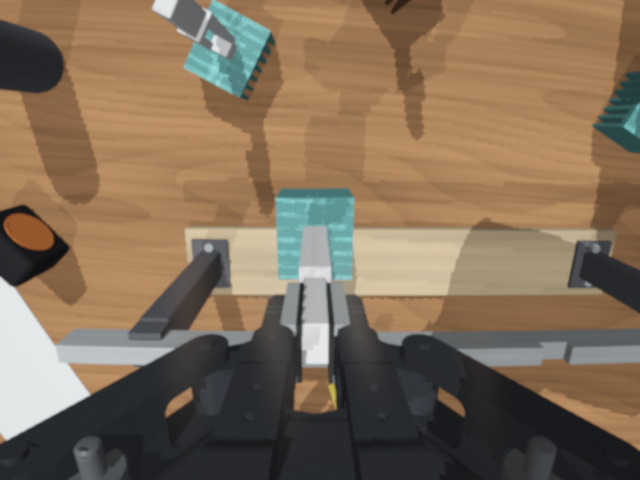

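View pics/s6.png

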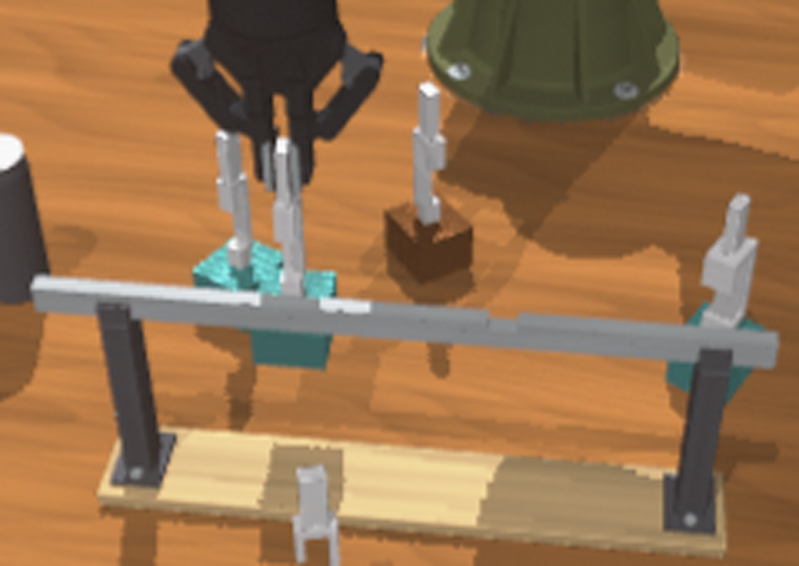

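```bash
python3 - <<'E'
import cv2
t=cv2.imread("pics/w6.png")
cv2.imwrite("pics/w6a.png",cv2.resize(t[320:375,50:150],None,fx=8,fy=8,interpolation=cv2.INTER_CUBIC))
cv2.imwrite("pics/w6b.png",cv2.resize(t[320:375,490:590],None,fx=8,fy=8,interpolation=cv2.INTER_CUBIC))
E
```

View pics/w6a.png

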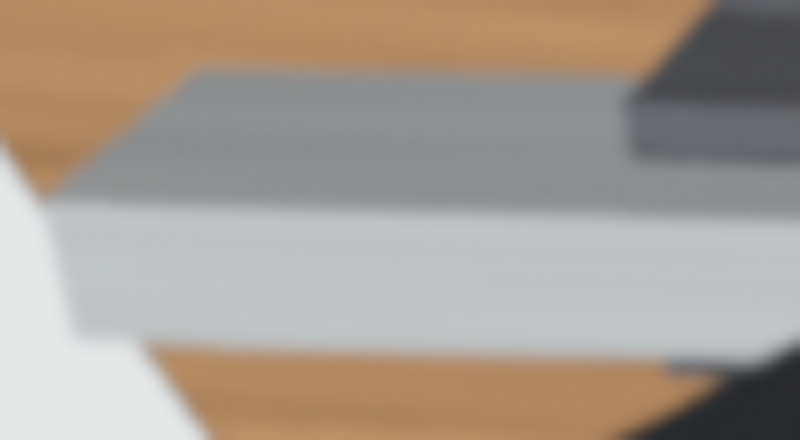

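View pics/w6b.png

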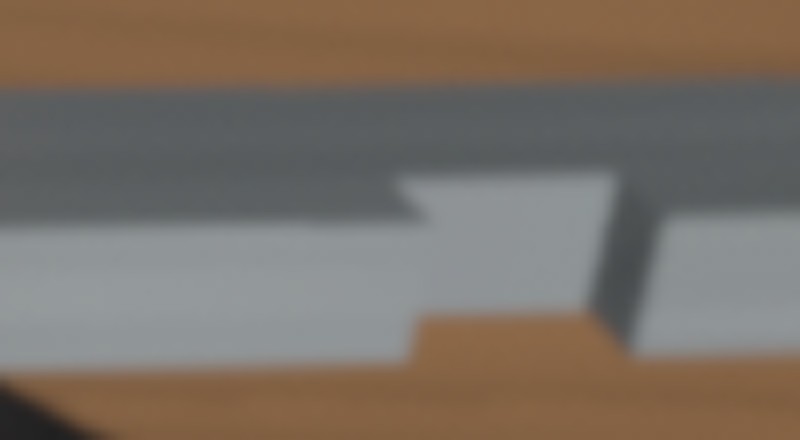

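```bash
python3 - <<'E'
from h import *
st=arm.get_state();print(st["time_s"],st["tcp_pos"])
st["tcp_pos"]=np.array([547.492,-110.25,216.652])
c=arm.camera("wrist")
fa=lambda p:(np.array(p)+.5)/8-.5+[50,320]
fb=lambda p:(np.array(p)+.5)/8-.5+[490,320]
for n,f,p in [("near a",fa,(50,202)),("near a2",fa,(780,218)),("far a",fa,(80,340)),("near b",fb,(10,226)),("near b L",fb,(780,210)),("far b",fb,(300,368)),("far bL",fb,(700,354)),("notch near R",fb,(428,220)),("notch near L",fb,(660,214)),("notch far R",fb,(410,361)),("notch far L",fb,(632,356))]:
    P=onz(c,f(p),170,st);print(n,P.round(1),S(P).round(1))
# carrier held: block top corners (z=124) and tab
b=[onz(c,p,216.65+19-151+40,st) for p in [(276,197),(353,196),(277,280),(354,278)]]
B=np.mean(b,0);print("block",np.round(b,1),B,S(B)); v=(b[2]+b[3]-b[0]-b[1]);print(np.degrees(np.arctan2(v[1],v[0])))
E
```

```text
6.3667 [ 547.639803   -110.37996063  216.64151445]
near a [ 612.6 -260.4  170. ] [  -7.9 -244.7]
near a2 [ 607.9 -204.2  170. ] [  -8.  -188.3]
far a [ 624.6 -259.7  170. ] [   4.2 -244.9]
near b [591.5  -2.3 170. ] [-7.7 14.3]
near b L [586.6  57.4 170. ] [-7.8 74.2]
far b [602.3  23.2 170. ] [ 5.1 38.8]
far bL [599.3  54.9 170. ] [ 4.7 70.6]
notch near R [589.   29.7 170. ] [-7.6 46.4]
notch near L [587.4  47.8 170. ] [-7.7 64.6]
notch far R [601.2  31.7 170. ] [ 4.7 47.4]
notch far L [599.8  49.4 170. ] [ 4.7 65.1]
block [[ 521.4 -137.2  124.6]
 [ 516.6  -88.4  124.6]
 [ 578.2 -133.3  124.6]
 [ 572.3  -81.5  124.7]] [ 547.13101707 -110.10176461  124.65      ] [-60.80861204 -89.52021949]
5.4865071697970995
```

jog_arm([
  [0, -1, 0, 0, 0, 0, 255],
  [0, -2, 0, 0, 0, 0, 255],
  [0, -3.2, 0, 0, 0, 0, 255],
  [0, -4.4, 0, 0, 0, 0, 255],
  [0, -5.4, 0, 0, 0, 0, 255],
])

```text
time_s: 6.83
tcp_pos: [602.2, -106.0, 216.4]
orientation: [-1.913, 1.571, -0.258]
contact_force: [1.1, 0.3, -2.2]
gripper_width: 9.0
```

jog_arm([
  [0, -0.1, 0, 0, 0, 0, 255],
  [0, -0.2, 0, 0, 0, 0, 255],
  [0, -0.3, 0, 0, 0, 0, 255],
  [0, -0.4, 0, 0, 0, 0, 255],
  [0, -0.4, 0, 0, 0, 0, 255],
])

```text
time_s: 7.25
tcp_pos: [605.5, -106.0, 216.5]
orientation: [-2.089, 1.571, -0.435]
contact_force: [-0.0, 0.2, -2.4]
gripper_width: 9.0
```

```bash
python3 - <<'E'
from h import *
st=arm.get_state();print(st["time_s"],st["tcp_pos"],S(st["tcp_pos"]),st["contact_force"],st["wrist_torque"])
c=arm.camera("wrist");cv2.imwrite("pics/w7.png",c["image"][:,:,::-1])
t=arm.camera("scene");cv2.imwrite("pics/s7.png",cv2.resize(t["image"][150:320,185:425,::-1],None,fx=3.33,fy=3.33,interpolation=cv2.INTER_CUBIC))
E
```

```text
7.25 [ 605.48941363 -105.9979453   216.46115865] [ -2.31019137 -90.21199972] [-0.02754626  0.1542088  -2.39257753] [-0.00155044 -0.03869296  0.01501767]
```

View pics/s7.png

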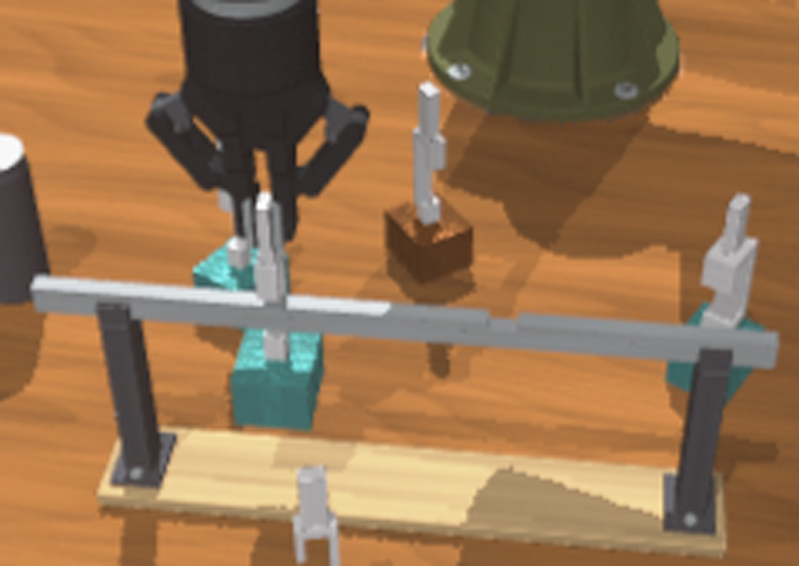

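View pics/w7.png

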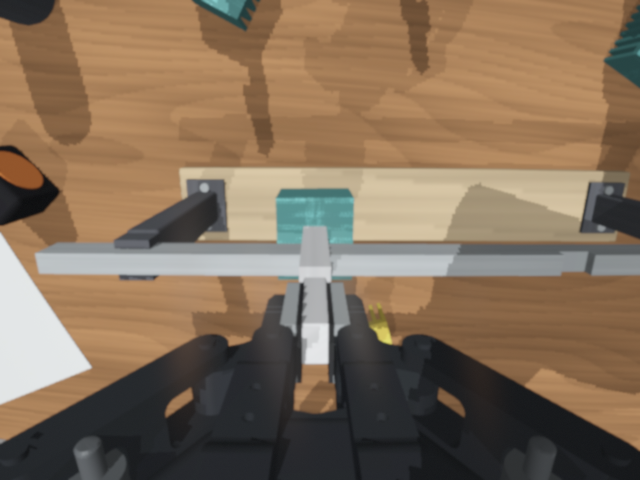

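Hook is inserted with the bar in the mouth and no contact. I'll feel for the back leg against the bar.

jog_arm([
  [0, -0.1, 0, 0, 0, 0, 255],
  [0, -0.1, 0, 0, 0, 0, 255],
  [0, -0.2, 0, 0, 0, 0, 255],
  [0, -0.2, 0, 0, 0, 0, 255],
  [0, -0.2, 0, 0, 0, 0, 255],
])

```text
time_s: 7.77
tcp_pos: [607.5, -105.8, 216.2]
orientation: [1.463, 1.57, 3.118]
contact_force: [-1.5, 0.2, -1.2]
gripper_width: 9.0
```

jog_arm([
  [0, -0.1, 0, 0, 0, 0, 255],
  [0, -0.1, 0, 0, 0, 0, 255],
  [0, -0.15, 0, 0, 0, 0, 255],
  [0, -0.15, 0, 0, 0, 0, 255],
  [0, -0.15, 0, 0, 0, 0, 255],
])

```text
time_s: 8.18
tcp_pos: [608.6, -105.8, 216.1]
orientation: [1.521, 1.569, -3.107]
contact_force: [-6.3, -1.2, 0.1]
gripper_width: 9.2
```

jog_arm([
  [0, 0.25, 0, 0, 0, 0, 255],
  [0.5, 0.25, 0, 0, 0, 0, 255],
  [1, 0.25, 0, 0, 0, 0, 255],
  [1.5, 0.25, 0, 0, 0, 0, 255],
  [1.5, 0.25, 0, 0, 0, 0, 255],
])

```text
time_s: 8.6
tcp_pos: [606.4, -105.7, 199.7]
orientation: [1.218, 1.569, 2.873]
contact_force: [-0.3, 0.3, -2.5]
gripper_width: 9.2
```

```bash
python3 - <<'E'
from h import *
st=arm.get_state();print(st["time_s"],st["tcp_pos"],S(st["tcp_pos"]),st["contact_force"],st["wrist_torque"],delta([*W(-1.6,-90),st["tcp_pos"][2]],down(YAW+np.pi/2),st))
E
```

```text
8.6 [ 606.35778048 -105.72414678  199.6932346 ] [ -1.42230986 -90.01027457] [-0.32769045  0.29936851 -2.5252526 ] [0.07213884 0.06875276 0.02348962] (array([0.  , 0.02, 0.  ]), array([ 0.1 ,  0.04, -0.1 ]))
```

jog_arm([
  [0.3, 0, 0, 0, 0, 0, 255],
  [0.6, 0, 0, 0, 0, 0, 255],
  [0.9, 0, 0, 0, 0, 0, 255],
  [1.2, 0, 0, 0, 0, 0, 255],
  [1.3, 0, 0, 0, 0, 0, 255],
])

```text
time_s: 9.02
tcp_pos: [606.5, -105.9, 187.7]
orientation: [1.222, 1.57, 2.877]
contact_force: [-0.1, 0.4, -2.4]
gripper_width: 9.0
```

jog_arm([
  [0.1, 0, 0, 0, 0, 0, 255],
  [0.15, 0, 0, 0, 0, 0, 255],
  [0.2, 0, 0, 0, 0, 0, 255],
  [0.2, 0, 0, 0, 0, 0, 255],
  [0.2, 0, 0, 0, 0, 0, 255],
])

```text
time_s: 9.43
tcp_pos: [606.8, -105.9, 186.7]
orientation: [-1.918, 1.57, -0.263]
contact_force: [-0.6, 0.5, 1.6]
gripper_width: 8.9
```

jog_arm([
  [0.1, 0, 0, 0, 0, 0, 255],
  [0.1, 0, 0, 0, 0, 0, 255],
  [0.1, 0, 0, 0, 0, 0, 255],
  [0.1, 0, 0, 0, 0, 0, 255],
  [0.1, 0, 0, 0, 0, 0, 255],
])

```text
time_s: 9.85
tcp_pos: [606.9, -105.9, 186.6]
orientation: [-1.898, 1.569, -0.244]
contact_force: [-3.7, 0.6, 9.1]
gripper_width: 9.1
```

```bash
python3 - <<'E'
from h import *
st=arm.get_state();print(st["time_s"],st["tcp_pos"],S(st["tcp_pos"]),st["contact_force"],st["wrist_torque"],delta([*W(-1.6,-90),186],down(YAW+np.pi/2),st))
c=arm.camera("wrist");cv2.imwrite("pics/w8.png",c["image"][:,:,::-1])
t=arm.camera("scene");cv2.imwrite("pics/s8.png",cv2.resize(t["image"][150:320,185:425,::-1],None,fx=3.33,fy=3.33,interpolation=cv2.INTER_CUBIC))
E
```

```text
9.85 [ 606.92538094 -105.90893942  186.64411936] [ -0.87175965 -90.24095416] [-3.73370144  0.62786829  9.11247999] [ 0.13390829  0.67700658 -0.00405522] (array([0.06, 0.07, 0.02]), array([ 0.1 , -0.03,  0.09]))
```

View pics/s8.png

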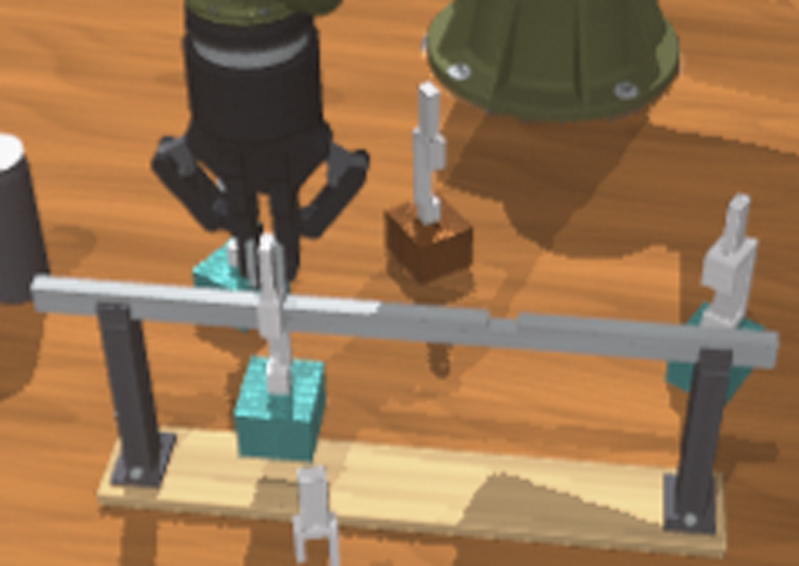

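Hooked, with the tip in front of the bar at scene crop (270,320) and the bridge pressing down at about 11 N. I'll start sliding left.

jog_arm([
  [0, 0.05, 0.5, 0, 0, 0, 255],
  [0, 0.05, 1.5, 0, 0, 0, 255],
  [0, 0.05, 3, 0, 0, 0, 255],
  [0, 0.05, 4.5, 0, 0, 0, 255],
  [0, 0.05, 5.5, 0, 0, 0, 255],
])

```text
time_s: 10.37
tcp_pos: [602.2, -50.7, 186.7]
orientation: [-2.008, 1.568, -0.353]
contact_force: [-0.3, -3.4, 6.2]
gripper_width: 9.2
```

```bash
python3 - <<'E'
from h import *
st=arm.get_state();print(st["time_s"],st["tcp_pos"],S(st["tcp_pos"]),st["contact_force"],st["wrist_torque"])
E
```

```text
10.3667 [602.16712533 -50.66712993 186.65869853] [ -1.0875836  -34.79501714] [-0.26493319 -3.44172665  6.20005115] [-0.67980111 -0.11203679  0.04184141]
```

jog_arm([
  [0, 0, 1, 0, 0, 0, 255],
  [0, 0, 2.5, 0, 0, 0, 255],
  [0, 0, 4, 0, 0, 0, 255],
  [0, 0, 5.5, 0, 0, 0, 255],
  [0, 0, 6.5, 0, 0, 0, 255],
])

```text
time_s: 10.78
tcp_pos: [596.8, 14.3, 186.7]
orientation: [-1.933, 1.568, -0.278]
contact_force: [0.3, -3.9, 7.2]
gripper_width: 8.7
```

```bash
python3 - <<'E'
from h import *
st=arm.get_state();print(st["time_s"],st["tcp_pos"],S(st["tcp_pos"]),st["contact_force"],st["wrist_torque"])
E
```

```text
10.7833 [596.7562277   14.28323464 186.66921773] [-1.15835047 30.38030536] [ 0.31115869 -3.88597305  7.2417628 ] [-6.98175876e-01 -1.43130091e-01 -5.48557343e-04]
```

jog_arm([
  [0, 0, 0.5, 0, 0, 0, 255],
  [0, 0, 1, 0, 0, 0, 255],
  [0, 0, 1.5, 0, 0, 0, 255],
  [0, 0, 2, 0, 0, 0, 255],
  [0, 0, 2.2, 0, 0, 0, 255],
])

```text
time_s: 11.2
tcp_pos: [594.9, 35.7, 186.5]
orientation: [-1.934, 1.568, -0.279]
contact_force: [-0.2, -2.5, 5.7]
gripper_width: 9.0
```

jog_arm([
  [0.05, 0, 0.1, 0, 0, 0, 255],
  [0.05, 0, 0.2, 0, 0, 0, 255],
  [0.05, 0, 0.3, 0, 0, 0, 255],
  [0.05, 0, 0.4, 0, 0, 0, 255],
  [0.05, 0, 0.4, 0, 0, 0, 255],
])

```text
time_s: 11.62
tcp_pos: [593.8, 39.8, 184.4]
orientation: [1.298, 1.57, 2.953]
contact_force: [-0.7, 0.4, -1.7]
gripper_width: 9.0
```

```bash
python3 - <<'E'
from h import *
st=arm.get_state();print(st["time_s"],st["tcp_pos"],S(st["tcp_pos"]),st["contact_force"],st["wrist_torque"])
E
```

```text
11.6167 [593.8033439   39.79603495 184.36478541] [-2.01082406 56.0492709 ] [-0.6574674   0.36666643 -1.70331658] [-0.04559421  0.03764852 -0.02099796]
```

It has dropped to z 184.4 and is unloaded, so the strip is in the notch at y 56. I'll lower it to the notch floor.

jog_arm([
  [0.1, 0, 0, 0, 0, 0, 255],
  [0.2, 0, 0, 0, 0, 0, 255],
  [0.3, 0, 0, 0, 0, 0, 255],
  [0.4, 0, 0, 0, 0, 0, 255],
  [0.4, 0, 0, 0, 0, 0, 255],
])

```text
time_s: 12.03
tcp_pos: [594.0, 39.6, 180.8]
orientation: [-1.687, 1.571, -0.032]
contact_force: [-0.4, 0.7, -2.5]
gripper_width: 9.1
```

```bash
python3 - <<'E'
from h import *
st=arm.get_state();print(st["time_s"],st["tcp_pos"],S(st["tcp_pos"]),st["contact_force"],st["wrist_torque"],delta([*W(-1.6,56),180.5],down(YAW+np.pi/2),st))
t=arm.camera("scene");cv2.imwrite("pics/s9.png",cv2.resize(t["image"][150:320,185:425,::-1],None,fx=3.33,fy=3.33,interpolation=cv2.INTER_CUBIC))
E
```

```text
12.0333 [594.00830052  39.56217372 180.76405366] [-1.82571887 55.79940221] [-0.39506637  0.74752824 -2.4509885 ] [-0.00635917 -0.00994749  0.01244386] (array([ 0.03, -0.02,  0.02]), array([ 0.09, -0.  ,  0.01]))
```

View pics/s9.png

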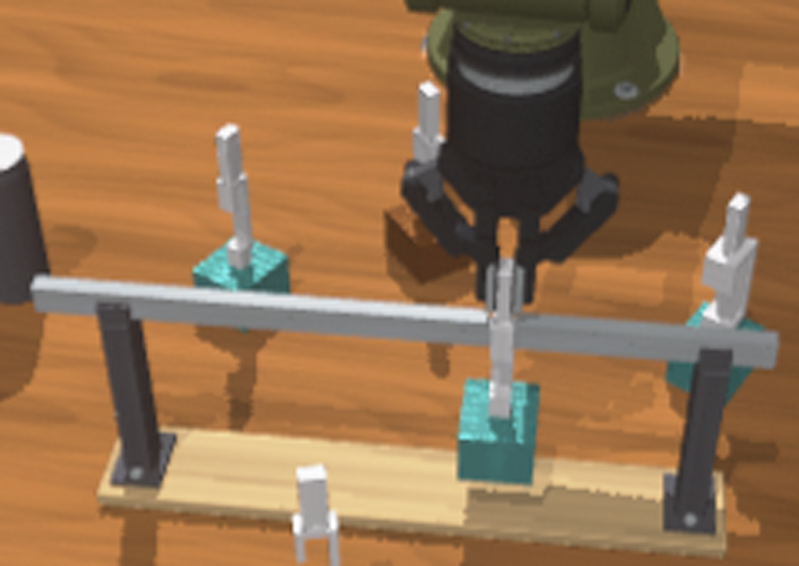

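Almost seated. It needs roughly another millimetre to touch.

jog_arm([
  [0.05, 0, 0, 0, 0, 0, 255],
  [0.1, 0, 0, 0, 0, 0, 255],
  [0.1, 0, 0, 0, 0, 0, 255],
  [0.1, 0, 0, 0, 0, 0, 255],
  [0.1, 0, 0, 0, 0, 0, 255],
])

```text
time_s: 12.5
tcp_pos: [594.1, 39.6, 180.7]
orientation: [-1.663, 1.57, -0.009]
contact_force: [-3.1, -0.9, 6.1]
gripper_width: 9.2
```

Seated on the notch floor: contact at z 180.7, exactly 6 mm below the sliding height. I'll ease the load and let go.

jog_arm([
  [-0.08, 0, 0, 0, 0, 0, 255],
  [-0.08, 0, 0, 0, 0, 0, 255],
  [-0.08, 0, 0, 0, 0, 0, 225],
  [-0.08, 0, 0, 0, 0, 0, 215],
  [-0.08, 0, 0, 0, 0, 0, 200],
], force=20)

```text
time_s: 12.92
tcp_pos: [594.0, 39.6, 180.6]
orientation: [-1.623, 1.571, 0.032]
contact_force: [0.2, -0.3, 0.6]
gripper_width: 18.3
```

jog_arm([
  [0, 0, 0, 0, 0, 0, 180],
  [0, 0, 0, 0, 0, 0, 160],
  [0, 0, 0, 0, 0, 0, 140],
  [0, 0, 0, 0, 0, 0, 120],
  [0, 0, 0, 0, 0, 0, 120],
])

```text
time_s: 13.33
tcp_pos: [594.0, 39.6, 180.6]
orientation: [-1.306, 1.571, 0.348]
contact_force: [1.2, -0.7, -0.5]
gripper_width: 45.2
```

```bash
python3 - <<'E'
from h import *
st=arm.get_state();print(st["time_s"],st["tcp_pos"],S(st["tcp_pos"]),st["contact_force"],st["gripper_width"])
c=arm.camera("wrist");cv2.imwrite("pics/w10.png",c["image"][:,:,::-1])
E
```

```text
13.3333 [594.00052258  39.58414287 180.60765403] [-1.83167054 55.82193479] [ 1.1895258  -0.74579099 -0.46734723] 45.208490832620306
```

View pics/w10.png

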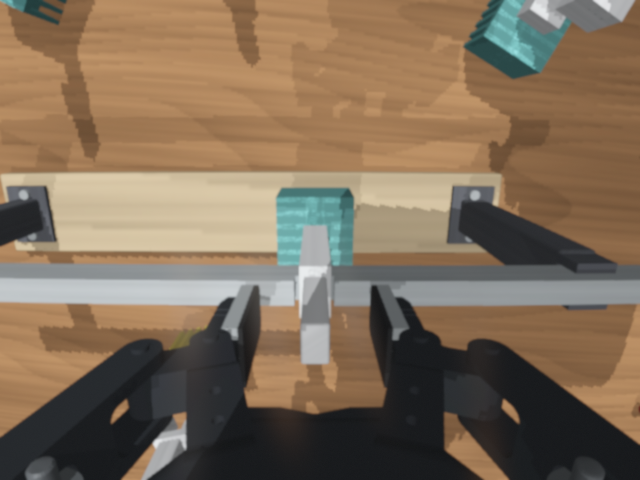

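The carrier is free between the open jaws, with the tab at (315,300) and the hook in the notch. I'll go straight up.

jog_arm([
  [-1, 0, 0, 0, 0, 0, 120],
  [-3, 0, 0, 0, 0, 0, 120],
  [-5, 0, 0, 0, 0, 0, 120],
  [-7, 0, 0, 0, 0, 0, 120],
  [-9, 0, 0, 0, 0, 0, 120],
])

```text
time_s: 13.8
tcp_pos: [593.9, 39.6, 272.5]
orientation: [-1.651, 1.57, 0.004]
contact_force: [0.4, -0.7, 0.2]
gripper_width: 45.4
```

jog_arm([
  [0, 1, 0, 0, 0, 0, 120],
  [0, 3, 0, 0, 0, 0, 120],
  [0, 6, 0, 0, 0, 0, 120],
  [0, 9, 0, 0, 0, 0, 120],
  [0, 10, 0, 0, 0, 0, 120],
])

```text
time_s: 14.22
tcp_pos: [491.8, 31.1, 271.6]
orientation: [-1.756, 1.57, -0.102]
contact_force: [0.5, 0.1, 0.8]
gripper_width: 45.3
```

jog_arm([
  [0, 0, 0, 0, 0, 0, 120],
  [0, 0, 0, 0, 0, 0, 120],
  [0, 0, 0, 0, 0, 0, 120],
  [0, 0, 0, 0, 0, 0, 120],
  [0, 0, 0, 0, 0, 0, 120],
])

```text
time_s: 14.63
tcp_pos: [494.8, 31.3, 270.3]
orientation: [1.412, 1.57, 3.067]
contact_force: [0.1, -1.2, -0.1]
gripper_width: 45.0
```

```bash
python3 - <<'E'
from h import *
st=arm.get_state();print(st["time_s"],st["tcp_pos"],st["contact_force"])
c=arm.camera("wrist");cv2.imwrite("pics/w11.png",c["image"][:,:,::-1])
t=arm.camera("scene");im=t["image"][:,:,::-1];cv2.imwrite("pics/s11.png",cv2.resize(im[150:320,185:425],None,fx=3.33,fy=3.33,interpolation=cv2.INTER_CUBIC))
t2=arm.camera("scene");print("motion",np.abs(t["image"].astype(int)-t2["image"])[230:300,300:360].max(), np.abs(t["image"].astype(int)-t2["image"]).max())
# expected tab top and block-bottom centre
w=W(-1.6,56);print(proj(t,[[*w,164+48],[*w,48],[*w,164]]),"crop:",(proj(t,[[*w,212],[*w,164]])-[185,150])*3.33)
E
```

```text
14.6333 [494.83414772  31.25857836 270.31678689] [ 0.08965961 -1.1568762  -0.07605155]
motion 46 58
[[336.6635703  229.30025218]
 [334.07376861 285.64587428]
 [335.846955   247.07866653]] crop: [[505.03968909 264.06983976]
 [502.32036013 323.27195956]]
```

View pics/s11.png

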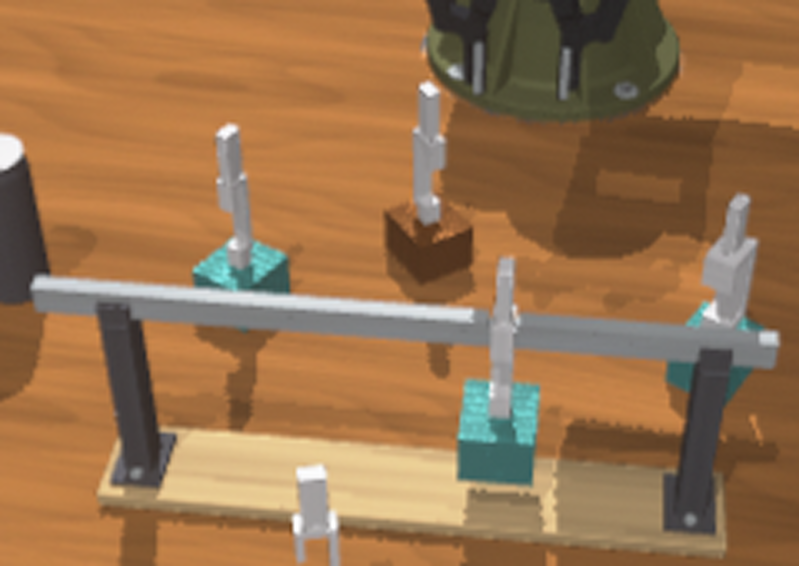

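View pics/w11.png

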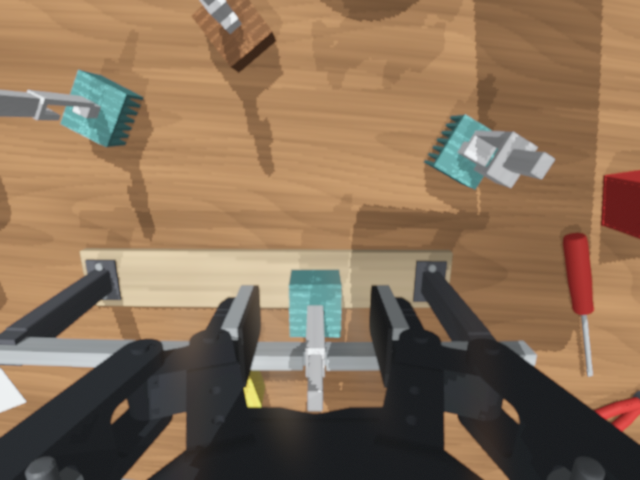

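The carrier hangs upright in the notch, with the tab top at scene crop (505,262) against a predicted (505,264). The others stand where they were. I'll wait a moment and check it's still.

jog_arm([
  [0, 0, 0, 0, 0, 0, 120],
  [0, 0, 0, 0, 0, 0, 120],
  [0, 0, 0, 0, 0, 0, 120],
  [0, 0, 0, 0, 0, 0, 120],
  [0, 0, 0, 0, 0, 0, 120],
])

```text
time_s: 15.2
tcp_pos: [494.3, 31.2, 270.6]
orientation: [-2.636, 1.571, -0.981]
contact_force: [-0.5, -0.1, -0.2]
gripper_width: 45.1
```

jog_arm([
  [0, 0, 0, 0, 0, 0, 120],
  [0, 0, 0, 0, 0, 0, 120],
  [0, 0, 0, 0, 0, 0, 120],
  [0, 0, 0, 0, 0, 0, 120],
  [0, 0, 0, 0, 0, 0, 120],
])

```text
time_s: 15.62
tcp_pos: [494.3, 31.2, 270.6]
orientation: [-1.932, 1.571, -0.277]
contact_force: [0.2, 0.8, 0.1]
gripper_width: 44.8
```

```bash
python3 - <<'E'
from h import *
def cen():
    s=arm.camera("scene")["image"];h=cv2.cvtColor(s,cv2.COLOR_RGB2HSV)
    m=((h[...,0]>75)&(h[...,0]<100)&(h[...,1]>80)).astype(np.uint8);m[:260]=0;m[300:]=0;m[:,:310]=0;m[:,360:]=0
    M=cv2.moments(m,True);return M["m10"]/M["m00"],M["m01"]/M["m00"]
for i in range(4): print(cen())
s=cv2.imread("pics/scene0.png").astype(int);n=arm.camera("scene")["image"][:,:,::-1].astype(int)
for nm,(x0,x1,y0,y1) in dict(pot=(468,510,252,295),can=(170,202,188,245),tape=(138,172,248,290),narrow=(240,275,185,235),wide=(395,412,205,240),driver=(455,510,285,362)).items():
    print(nm,np.abs(s-n)[y0:y1,x0:x1].mean().round(1))
E
```

```text
(334.14209591474247, 280.56483126110123)
(334.078853046595, 280.60394265232975)
(334.11229946524065, 280.60427807486633)
(334.0785714285714, 280.61071428571427)
pot 12.7
can 4.2
tape 4.2
narrow 5.4
wide 6.3
driver 16.9
```

```bash
python3 -c "
from rig import arm
print(arm.finish_job())"
```

```text
the job is handed in; nothing more can be done
None
```

The fitting carrier is hanging in the notch and the job is handed in, at about 16 s of the 58 s allowed. It was the centre teal carrier, whose bridge measured about 25 mm.

**What I did:** I gripped it by the tab and brought it in from the robot's side. I hooked it over the right half at stand y ≈ -90 mm and felt the back leg touch the bar. Then I pressed the bridge onto the top edge at about 11 N for over 0.4 s. I slid it left without lifting it until it dropped in at y ≈ +56 mm, seated it 6 mm below the sliding height, released it and backed away.

**Last checks:**
- **Position:** the tab top was within about 2 crop pixels of the predicted spot.
- **Stillness:** the block's centre moved less than 0.1 pixel over four pictures.
- **Contact:** the force on the tool was near zero.
- **Other items:** the spray can, tape measure and both other carriers matched the first picture. The pot and screwdriver areas differed more, which I put down to the arm's shadow having moved. They looked in place, and the arm never went near them.

**Disagreement:** the fixed top camera put the bar's middle plane about 1.6 mm further away than the wrist camera did. The touch of the back leg agreed with the wrist camera, so I used that value.

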